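Step the vial carousel back one notch

ROBOT

A 7-joint arm with a two-finger parallel gripper is mounted at the origin on the work surface. World frame = base frame: x ahead of the robot, y to its left, z up, the work surface at z = 0. Lengths are in m, angles in rad, forces in N, time in s.
With the tool pointing down it reaches from about 0.425 to 0.875 m from the base axis. Payload 9.9 kg.
Tool frame: the origin (TCP) lies at the very end of the fingers, on their centre line; the grasp point (between the pads) lies 19 mm behind it; z points along the fingers, x is the direction in which the jaws open and shut, and the axes are right-handed (so a half turn about z gives the same grasp; the last joint's range is limited). The gripper opens to 85 mm and grips with 20 to 120 N. Pads are 22 mm wide; open, the fingers measure 114 mm over their backs; the gripper's body (76 mm by 85 mm) begins 54 mm behind the grasp point. The pads swing forward as they close: fully open they stand 13 mm farther back than shut.
Start: joints at [-1.275, 0.576, 0.025, 1.437, -0.015, 1.129, -0.057], TCP at [0.25, 0.627, 0.231] pointing down, gripper open.
Joint ranges: [-2.76, 2.76], [-0.34, 2.15], [-1.52, 1.57], [0.19, 2.46], [-1.09, 4.23], [0.17, 1.99], [-2.82, 2.82]. Speed limits (rad/s): [2.22, 2.22, 3.01, 3.01, 3.14, 3.14, 3.14].

INTERFACE

Orientations are given as a unit quaternion [x, y, z, w].
In Python, from cell import ctrl gives the robot as it stands.
- The arm moves only by the shell command python3 -m inch 'ROWS' [FORCE]. ROWS is JSON, a list of rows, each a list of 7 numbers: the shift along the tool's x, y, z in mm, then the turn, a rotation vector about the tool's x, y, z in degrees, then the closure, from 0 (fully open) to 1 (shut). In form: [[tx, ty, tz, rx, ry, rz, jaw], ...]. A call has 1 to 12 rows; each row is the pose to reach, as a shift and turn from the pose commanded when the call began, along the tool's axes at that moment; what a row does not reach only later rows make up. A row lasts 1/12 s, in which the tool goes at most 41.7 mm and 7.16 degrees, less where a joint would pass 70% of its speed; a pose out of reach is approached as far as the arm can. A call with a gripper value outside its range is refused whole. The fingers move at their own pace and stop on an object; FORCE is the grip in N (left out, the last holds). Time passes only in rows, so rows that repeat a pose let the fingers close. It gives the time, the measured TCP pose, the force and the opening at its end, in the units of the state.
- ctrl.get_obs(): the state, without advancing time (a new reading comes with each control period).
- ctrl.capture(name): name is "scene" or "top" or "wrist"; returns a dict with "img" (384x512x3 uint8, red, green, blue), "fx", "fy", "cx", "cy" (pixels), "k1" (the pictures are not rectified: a ray, as slopes to the right and down, at radius r is drawn at 1 + k1 r^2 times it, then the intrinsics apply), "origin" and "orientation" of the camera in the world; the wrist camera has in their place "tool_from_camera" (4x4, takes a point from camera to tool coordinates, whose origin is the TCP and whose axes are the tool frame's). Camera axes: x right, y up, looking along -z (the intrinsics and any distortion apply to the point x, -y, -z); pixel columns grow to the right and rows downward; lengths in m; the calibration is good to about 2 mm. A picture is of the moment at which its call begins: read the wrist's pose just before it. There is no depth.
- ctrl.hand_in(): hands the job in, once; it reports no verdict.
The state is a dict: "time": time; "joints": joint angles; "dq": joint speeds; "joint_torque": joint torques, N m; "tcp_pos": TCP position; "orientation": TCP orientation; "ft_force": force on the tool from outside, world axes, zero at the start; "torque": the same for the moment, N m; "opening": opening from 0.0 (shut) to 1.0 (fully open).
Only numpy, scipy, OpenCV 4.12 (cv2) and the standard library are available. Lean on these libraries where they do the work, as an engineer would, in place of code of your own. Each camera call takes 0.05 s, during which the arm holds its last target. There are 200 camera calls.

TASK

The vial carousel has been indexed one station too far. With a fingertip, push the ball-topped lever of its pawl over, so that the pawl lifts out of the wheel's teeth and stays up; then push the wheel back by one notch (clockwise seen from above), and push the lever over again so that the pawl drops fully into the new notch. Push only, without pinching or lifting anything; leave the loose things where they stand, and finish clear of everything.

Things in the scene. Friction and masses are not known exactly. Their poses are not given: they have to be found in the camera images.
- carousel: fixed grey-painted base plate, 310 x 330 mm (x, y), 12 mm thick. Origin: on the wheel's vertical axis at table height; z up; all 'plate' coordinates are in this frame. The wheel: aluminium disc of radius 100 mm, upper face at z = 42 mm, ten saw teeth on its rim (radius 83 to 100 mm, tops at z = 54 mm). Seven vials (21 mm across, tops at z = 82 mm) are clipped to it and do not come out
- wheel (a joint): turn of the wheel, rad: negative is clockwise seen from above (backward). 0: starting notch centred under the pawl; -0.628 (36 degrees): the next notch back centred. With the pawl down it has 0.13 rad of play either way, then is blocked backward; forward, the teeth ramp under the pawl. Pawl up, it turns both ways with friction (about 2 N at the post) and stays where it is left
- pawl (a joint): turn of pawl and lever together, rad: 0 is fully down in a notch, 1.2 is thrown back against its stop, nose in the air. The heavy ball tips it over centre: let go below about 0.6 it falls shut, above that it falls open, and it stays in either place. About 1 N at the ball moves it. With the nose on top of a tooth it stays near 0.17
- lever_ball (a point): centre of the black ball, 25 mm across, on the pawl's lever: a bar 8 mm thick, 62 mm from pivot line to ball centre, 48 mm outboard of the arm, at plate y = 139 mm. At pawl 0 it leans 30 degrees to plate -x: ball at x = 29, z = 120 mm; pushed to +x it passes upright (x = 60, z = 128 mm); at pawl 1.2 it leans 39 degrees to +x: ball at x = 99, z = 114 mm. Free room on both sides
- pivot (a point): point on the pawl's level pivot line, which runs along plate y through x = 60, z = 66 mm; the pawl's arm leaves here (plate y = 91 mm) and at pawl 0 runs to plate -x for 60 mm, its nose hanging at x = 0 between two teeth. The pivot bracket, at x = 48 to 72, y = 106 to 126 mm, is 78 mm high
- post_top (a point): centre of the top of the one upright push post on the wheel: steel, 14 mm across, black cap 18 mm across over its top 10 mm, 60 mm from the wheel's axis, rising from the wheel's face (z = 42 mm) to z = 94 mm. At wheel 0 it lies at plate x = -57, y = -19 mm, at wheel -0.628 at x = -57, y = +19 mm. The stations next to it on either side are empty; the nearest vials are 71 mm away
- nozzle (a point): tip of the fixed filling nozzle over the wheel at plate x = 57, y = 18 mm, z = 128 mm; a bent tube carries it from a column 12 mm thick at plate x = 135, y = -30 mm, 203 mm high at most; keep clear of it
- vial: a loose capped amber glass vial, 24 mm across, 45 mm tall, standing on the base plate (origin: centre of its underside); not to be moved
- balm_jar: a loose low glass jar with a steel cap, 40 mm across, 35 mm tall, standing on the base plate; not to be moved
- beaker: a loose open glass beaker, 68 mm across, 85 mm tall, on the table; not to be moved
- reagent: a loose amber glass reagent bottle, 60 mm across, 120 mm tall, on the table; not to be moved
- flask_ring: a loose wooden flask ring, 100 mm across, 28 mm high, on the table; not to be moved
- spatula: a loose steel spatula, 180 mm long, lying on the table; not to be moved
- tub: a loose white tub, 68 mm across, 60 mm tall, on the table; not to be moved

How it is judged:
On the way, in this order (a step that is already met when the one before it is completed fails the run):
1. the pawl is lifted and thrown back while the wheel is still at its starting notch (value of joint pawl above 0.9 rad and value of joint wheel between -0.3 and 0.3 rad), for 0.2 s.
2. with the pawl still up, the wheel is pushed back to the next notch (value of joint pawl above 0.9 rad and value of joint wheel between -0.7983 and -0.4583 rad), for 0.2 s.
At the end, for the whole second after the job is handed in: the pawl is fully down (below 0.06 rad) in the next notch back: the wheel is 0.628 rad (36 degrees) clockwise of the starting notch's centre, within 0.17 rad, and at rest (value of joint wheel between -0.7983 and -0.4583 rad and value of joint pawl below 0.06 rad and velocity of joint wheel between -0.05 and 0.05 rad/s); the robot touches nothing.
It fails at once if a loose thing was shifted by more than 25 mm, lifted or tipped (distance of any of vial, balm_jar, beaker, reagent, flask_ring, spatula, tub from where it was at the start of the episode above 0.025 m or height (world z) of any of vial, balm_jar above 0.027 m or height (world z) of any of beaker, reagent, flask_ring, spatula, tub above 0.015 m or angle between any of vial, balm_jar, beaker, reagent, flask_ring, tub's own z axis and vertical above 0.4 rad).
It fails at once if the lever's ball or the wheel's post was pinched between the fingers instead of pushed (contact force between the fingers and anything else above 1 N and (distance between the grasp point and lever_ball below 0.01 m or (horizontal distance between the grasp point and post_top below 0.007 m and height (world z) of the grasp point below 0.105 m))).
It also fails if it takes over 58 s, if anything falls off the work surface, if the arm or the gripper's body presses on something with over 40 N, if the wrist force passes 120 N, or if a joint passes its speed limit or range.

## Working session

There is one attempt and no reset: what is moved stays moved. The work goes in short steps, Python scripts to look and compute and a shell command to move; the robot and the scene stay as the last step left them, time stands still between calls to the robot, and variables do not carry over. Pictures are saved under pics/ and viewed, about 8 in all and at most 12, crops included, and the job is handed in when it is done.

```bash
mkdir -p pics
python3 - <<'E'
from cell import ctrl
import cv2
o=ctrl.get_obs();print(o)
for n in("scene","top"):
    c=ctrl.capture(n);cv2.imwrite(f"pics/{n}0.png",cv2.resize(c["img"][:,:,::-1],None,fx=1.5,fy=1.5,interpolation=cv2.INTER_CUBIC))
    print({k:v for k,v in c.items() if k!="img"})
E
```

```text
{'time': 0.0, 'joints': array([-1.27480423,  0.57652659,  0.02485736,  1.43789337, -0.01504147,
        1.12901824, -0.05651699]), 'dq': array([ 1.06527207e-03, -5.98508203e-04, -2.11355589e-03,  9.10115752e-05,
        2.28030175e-03,  1.01836589e-04, -2.76041096e-04]), 'joint_torque': array([ 5.33272778e-04, -7.65756941e+01,  2.25042343e+00, -2.85970026e+01,
        1.52499840e-02,  1.27342981e-02,  2.43177510e-06]), 'tcp_pos': array([0.2500623 , 0.62648431, 0.23045184]), 'orientation': array([ 8.27869919e-01,  5.60919519e-01, -6.71393635e-04,  4.88976490e-04]), 'ft_force': array([-0.37371792, -0.1432378 , -0.06931619]), 'torque': array([-0.00280734, -0.01073688, -0.02851579]), 'opening': 0.9959594770587676}
{'fx': 483.7606758944324, 'fy': 483.7606758944324, 'cx': 255.7578448993713, 'cy': 185.98423658818555, 'k1': -0.13466422899059355, 'origin': array([1.09389968, 0.61627478, 1.07584679]), 'orientation': array([0.12708254, 0.31419287, 0.86940434, 0.35953993])}
{'fx': 375.58523243713677, 'fy': 375.58523243713677, 'cx': 253.2615718449688, 'cy': 184.63215170637446, 'k1': -0.025716380254654905, 'origin': array([0.41445694, 0.05006693, 1.34830211]), 'orientation': array([-0.0478343 ,  0.02858237,  0.71210754, -0.69985554])}
```

View pics/top0.png

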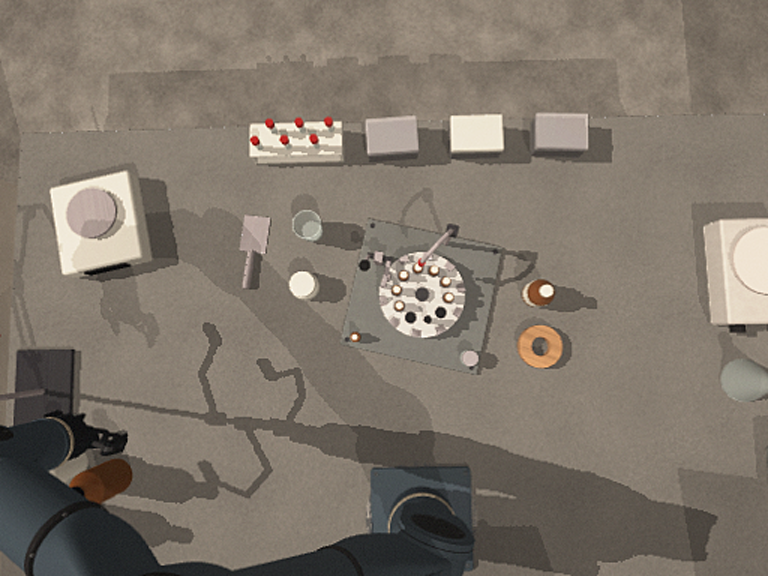

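View pics/scene0.png

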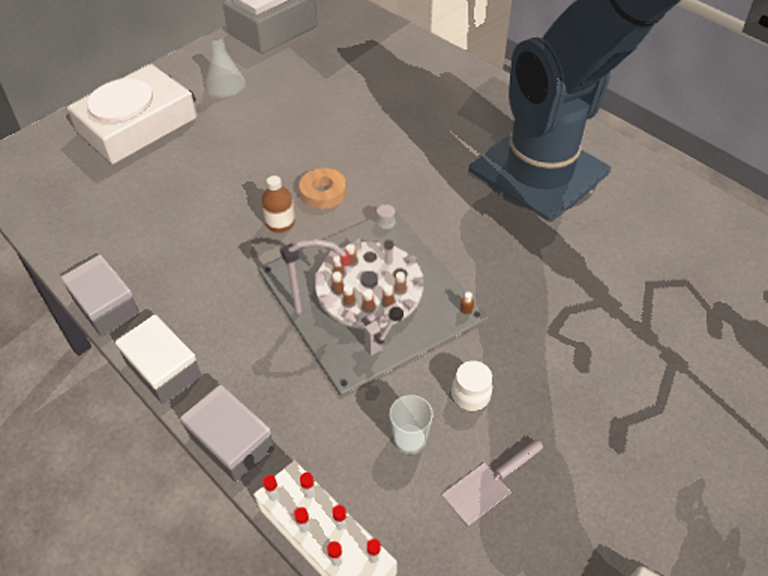

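The top view (up is world +x, left is +y) shows the carousel with its hub at about (422,294), the lever ball at (364,265), the post cap at (428,320) and the nozzle column at (452,231). The plate's yaw is about -13°. I'll zoom in to get more exact pixels.

Run:
```python
import cv2,numpy as np
from cell import ctrl
a=ctrl.capture("top")["img"][140:260,220:345,::-1]; b=ctrl.capture("scene")["img"][140:270,170:330,::-1]
A=cv2.resize(a,None,fx=4,fy=4,interpolation=cv2.INTER_CUBIC)[:, :400]  # top: 220..320
A=cv2.resize(a[:,:100],(400,480),interpolation=cv2.INTER_CUBIC)
B=cv2.resize(b[20:140,25:125],(400,440),interpolation=cv2.INTER_CUBIC)
B=cv2.copyMakeBorder(B,0,40,0,0,cv2.BORDER_CONSTANT)
cv2.imwrite("pics/z.png",np.hstack([A,B]))
```

```text
(no output)
```

View pics/z.png

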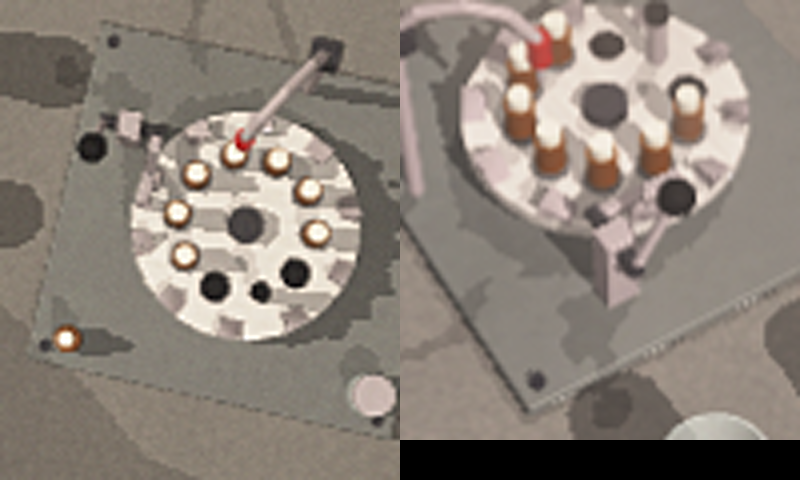

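The left half (top) has the ball at (92,147), post cap at (261,291) and nozzle tip at (243,145). The right half (scene) has the ball at (676,196), post cap at (656,12) and nozzle tip at (542,62). Next I'll fit the plate pose to these.

```bash
cat > h.py <<'E'
import numpy as np
from scipy.spatial.transform import Rotation as R
from scipy.optimize import least_squares
def proj(c,P,o=None,q=None):
    p=R.from_quat(c["orientation"]).inv().apply(np.atleast_2d(P)-c["origin"])
    s=np.c_[p[:,0],-p[:,1]]/-p[:,2:]; s=s*(1+c["k1"]*(s**2).sum(1,keepdims=True))
    return s*[c["fx"],c["fy"]]+[c["cx"],c["cy"]]
def world(f,P): return R.from_euler("z",f[2]).apply(np.atleast_2d(P))+[f[0],f[1],0]
E
python3 - <<'E'
from h import *
from cell import ctrl
t=ctrl.capture("top");s=ctrl.capture("scene")
M=np.array([[29,139,120],[-57,-19,94],[57,18,128]])/1e3
pt=np.array([[243,176.75],[285.25,212.75],[280.75,176.25]]);ps=np.array([[264,209],[259,163],[230.5,175.5]])
r=lambda f:np.r_[proj(t,world(f,M))-pt,proj(s,world(f,M))-ps].ravel()
z=least_squares(r,[.5,0,-.2]);f=z.x
print(f,np.degrees(f[2]),z.fun.round(1).reshape(-1,2))
np.save("f.npy",f);print(world(f,M))
# per-point triangulation
for i in range(3): print(least_squares(lambda X:np.r_[(proj(t,X)-pt[i]).ravel(),(proj(s,X)-ps[i]).ravel()],world(f,M)[i]).x)
# loose things
def onplane(c,u,zz): return least_squares(lambda X:(proj(c,[[X[0],X[1],zz]])-u).ravel(),[.5,0]).x
for n,u,h in[("vial",(220+66/4,140+339/4),.055),("jar",(220+372/4,140+395/4),.047),("beaker",(307/1.5,224/1.5),.085),("tub",(304/1.5,285/1.5),.06),("reagent",(545/1.5,290/1.5),.12),("ring",(541/1.5,346/1.5),.028)]:
    w=onplane(t,u,h);print(n,w,R.from_euler("z",-f[2]).apply(np.r_[w-f[:2],0])[:2])
E
```

```text
[ 0.51383782 -0.01328541 -0.23681715] -13.568623429494906 [[ 0.3  0.1]
 [-1.   0.3]
 [ 0.3 -0.1]
 [-0.3 -1.3]
 [ 0.8 -1.8]
 [-0.8  2.9]]
[[ 0.57463919  0.11503136  0.12      ]
 [ 0.45397113 -0.01838235  0.094     ]
 [ 0.57346991 -0.00916056  0.128     ]]
[0.57515179 0.11642884 0.11643376]
[ 0.45464773 -0.02169703  0.0848407 ]
[ 0.57161039 -0.00749121  0.13920987]
vial [0.41784326 0.14393394] [-0.13020052  0.13031004]
jar [ 0.3659581 -0.1170639] [-0.1194049  -0.13557603]
beaker [0.67699146 0.24843116] [0.09719869 0.2926894 ]
tub [0.53925879 0.25953682] [-0.03929531  0.27117167]
reagent [ 0.51277076 -0.27626711] [ 0.06066081 -0.25589213]
ring [ 0.39033806 -0.28548714] [-0.05619164 -0.29357873]
```

```bash
cat > to.py <<'E'
import sys
from h import *
from cell import ctrl
f=np.load("f.npy");o=ctrl.get_obs();q=R.from_quat(o["orientation"])
Rp=R.from_euler("z",f[2])
print("t",round(o["time"],2),"plate TCP",(Rp.inv().apply(o["tcp_pos"]-[f[0],f[1],0])*1e3).round(1),"F plate",Rp.inv().apply(o["ft_force"]).round(1),"open",round(o["opening"],2))
Rt=Rp*R.from_matrix(np.array([[0,1,0],[1,0,0],[0,0,-1.]]).T)
print("rot",(q.inv()*Rt).as_rotvec(degrees=True).round(1))
for a in sys.argv[1:]:
    p=np.array(eval(a))/1e3; print(a,"shift",(q.inv().apply(world(f,p)[0]-o["tcp_pos"])*1e3).round(0))
E
python3 to.py "(-40,139,200)" "(-40,139,105)"
```

```text
t 0.3 plate TCP [-406.5  560.3  231. ] F plate [-0.   0.5 -0.2] open 1.0
rot [-0.   0.  -8.2]
(-40,139,200) shift [-365.  423.   31.]
(-40,139,105) shift [-365.  423.  126.]
```

```bash
python3 -m inch '[[-30,35,3,0,0,-2,1],[-60,70,6,0,0,-4,1],[-90,105,9,0,0,-6,1],[-120,140,12,0,0,-8.2,1],[-150,175,15,0,0,-8.2,1],[-180,210,18,0,0,-8.2,1],[-210,245,20,0,0,-8.2,1],[-240,280,22,0,0,-8.2,1],[-270,315,24,0,0,-8.2,1],[-300,350,26,0,0,-8.2,1],[-330,385,28,0,0,-8.2,1],[-355,412,30,0,0,-8.2,1]]' 40; python3 -m inch '[[0,0,0,0,0,0,1],[0,0,0,0,0,0,1]]'; python3 to.py "(-40,139,200)" "(-40,139,105)"
```

```text
time: 1.3
tcp_pos: [0.4819, 0.1825, 0.2037]
orientation: [0.786, 0.619, 0.0, 0.0]
ft_force: [0.2, 0.7, -0.0]
opening: 0.0
time: 1.47
tcp_pos: [0.4823, 0.1814, 0.2035]
orientation: [0.787, 0.616, -0.0, 0.0]
ft_force: [-0.3, 0.8, 0.1]
opening: -0.001
t 1.47 plate TCP [-76.3 181.9 203.5] F plate [-0.5  0.7  0.1] open -0.0
rot [ 0.   0.  -0.3]
(-40,139,200) shift [-43.  37.   4.]
(-40,139,105) shift [-43.  37.  99.]
```

```bash
python3 -m inch '[[-20,18,2,0,0,0,1],[-43,35,4,0,0,0,1],[-43,35,4,0,0,0,1],[-43,35,35,0,0,0,1],[-43,35,65,0,0,0,1],[-43,35,92,0,0,0,1],[-43,35,96,0,0,0,1],[-43,35,96,0,0,0,1]]'; python3 to.py "(0,139,108)" "(50,139,108)"
python3 - <<'E'
from cell import ctrl
import cv2,numpy as np
a=ctrl.capture("scene")["img"][100:260,150:350,::-1];b=ctrl.capture("wrist")["img"][:,:,::-1]
cv2.imwrite("pics/p1.png",np.hstack([cv2.resize(a,(500,400),interpolation=cv2.INTER_CUBIC),cv2.resize(b,(300,225)).repeat(1,0) if 0 else cv2.copyMakeBorder(cv2.resize(b,(300,225)),0,175,0,0,cv2.BORDER_CONSTANT)]))
E
```

```text
time: 2.13
tcp_pos: [0.5038, 0.1353, 0.1064]
orientation: [0.785, 0.619, -0.002, -0.001]
ft_force: [0.3, 0.1, 0.3]
opening: 0.002
t 2.13 plate TCP [-44.6 142.1 106.4] F plate [0.3 0.2 0.3] open 0.0
rot [-0.2  0.1  0.1]
(0,139,108) shift [-3. 45. -2.]
(50,139,108) shift [-3. 95. -2.]
```

View pics/p1.png

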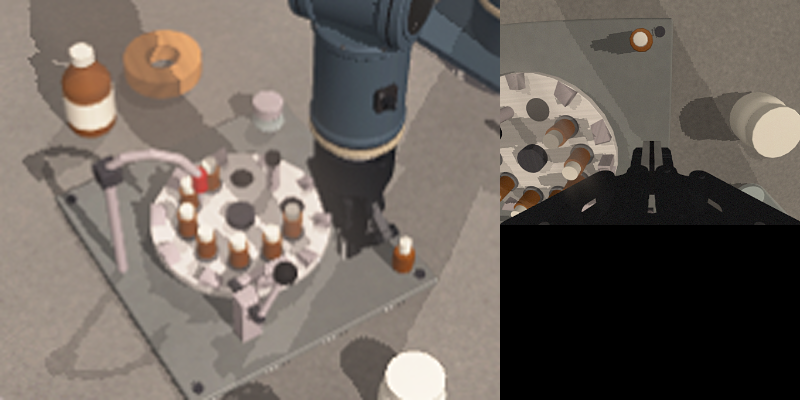

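The closed fingers stand at plate (-45,142), in line with the black ball (crop (285,272)), with nothing in between. Now I'll push toward +x.

```bash
python3 -m inch '[[-3,20,0,0,0,0,1],[-3,36,0,0,0,0,1],[-3,46,0,0,0,0,1],[-3,54,0,0,0,0,1],[-3,62,0,0,0,0,1],[-3,70,0,0,0,0,1],[-3,78,0,0,0,0,1],[-3,86,0,0,0,0,1],[-3,94,0,0,0,0,1],[-3,102,0,0,0,0,1],[-3,106,0,0,0,0,1],[-3,106,0,0,0,0,1]]'; python3 to.py; python3 -m inch '[[0,-12,0,0,0,0,1],[0,-25,0,0,0,0,1],[0,-50,-15,0,0,0,1],[0,-85,-35,0,0,0,1],[0,-120,-60,0,0,0,1],[0,-120,-60,0,0,0,1]]';python3 to.py "(-57,-62,166)" "(-57,-62,66)"
python3 - <<'E'
from cell import ctrl
import cv2,numpy as np
a=ctrl.capture("scene")["img"][100:260,150:350,::-1]
cv2.imwrite("pics/p2.png",cv2.resize(a,(600,480),interpolation=cv2.INTER_CUBIC))
E
```

```text
time: 3.23
tcp_pos: [0.6085, 0.1061, 0.1073]
orientation: [0.786, 0.618, 0.0, 0.0]
ft_force: [-0.8, 0.7, 0.4]
opening: 0.0
t 3.23 plate TCP [ 64.  138.3 107.3] F plate [-0.9  0.5  0.4] open 0.0
rot [ 0.  0. -0.]
time: 3.73
tcp_pos: [0.4862, 0.1367, 0.1705]
orientation: [0.785, 0.62, 0.0, -0.001]
ft_force: [1.4, 0.1, 0.1]
opening: -0.003
t 3.73 plate TCP [-62.1 139.3 170.5] F plate [1.3 0.4 0.1] open -0.0
rot [-0.  -0.1  0.2]
(-57,-62,166) shift [-201.    4.    4.]
(-57,-62,66) shift [-201.    5.  104.]
```

View pics/p2.png

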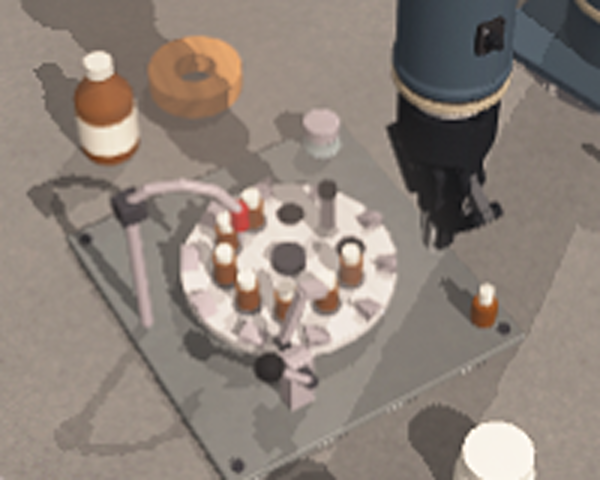

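The pawl is thrown back: the ball is at (268,367) on the +x side and the nose is in the air. Next is the post.

```bash
python3 -m inch '[[-35,4,2,0,0,0,1],[-75,4,4,0,0,0,1],[-115,4,4,0,0,0,1],[-155,4,4,0,0,0,1],[-190,4,4,0,0,0,1],[-203,4,4,0,0,0,1],[-203,4,4,0,0,0,1],[-203,4,35,0,0,0,1],[-203,4,65,0,0,0,1],[-203,4,92,0,0,0,1],[-203,4,104,0,0,0,1],[-203,4,104,0,0,0,1]]'; python3 to.py "(-58,-42,66)" "(-58,-5,66)"
python3 - <<'E'
from cell import ctrl
import cv2,numpy as np
a=ctrl.capture("scene")["img"][100:260,150:350,::-1]
cv2.imwrite("pics/p3.png",cv2.resize(a,(600,480),interpolation=cv2.INTER_CUBIC))
E
```

```text
time: 4.78
tcp_pos: [0.4461, -0.0626, 0.0607]
orientation: [0.785, 0.619, -0.002, -0.002]
ft_force: [-0.2, -0.7, -0.5]
opening: -0.0
t 4.78 plate TCP [-54.3 -63.8  60.7] F plate [-0.  -0.7 -0.5] open -0.0
rot [-0.3  0.   0.1]
(-58,-42,66) shift [22. -4. -5.]
(-58,-5,66) shift [59. -4. -5.]
```

View pics/p3.png

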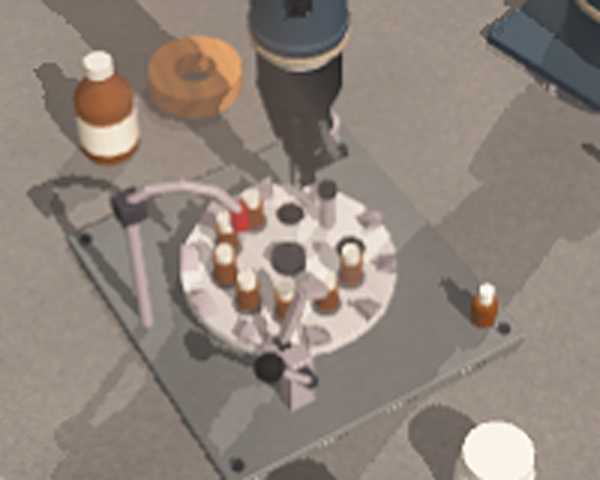

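The fingers are down just beside the post (328,205) on its far side, and nothing has moved. I'll push slowly to just short of the goal and then measure.

```bash
python3 -m inch '[[10,-3,-3,0,0,0,1],[18,-4,-5,0,0,0,1],[23,-4,-5,0,0,0,1],[28,-4,-5,0,0,0,1],[33,-4,-5,0,0,0,1],[38,-4,-5,0,0,0,1],[43,-4,-5,0,0,0,1],[48,-4,-5,0,0,0,1],[52,-4,-5,0,0,0,1],[52,-4,-5,0,0,0,1],[52,-4,-5,0,0,0,1]]'; python3 to.py
python3 - <<'E'
from cell import ctrl
import cv2,numpy as np
from h import *
f=np.load("f.npy");s=ctrl.capture("scene");t=ctrl.capture("top")
for w in (0,-.3,-.5,-.628,-.75):
    a=np.radians(198.4)+w; P=world(f,[[.06*np.cos(a),.06*np.sin(a),.094]])
    print(w,"scene crop",((proj(s,P)-[150,100])*3).round(0),"top",(proj(t,P)).round(1))
cv2.imwrite("pics/p4.png",cv2.resize(s["img"][100:260,150:350,::-1],(600,480),interpolation=cv2.INTER_CUBIC))
E
```

```text
time: 5.75
tcp_pos: [0.4565, -0.0114, 0.0687]
orientation: [0.785, 0.619, 0.001, 0.0]
ft_force: [-0.4, 0.6, 0.4]
opening: 0.0
t 5.75 plate TCP [-56.2 -11.6  68.7] F plate [-0.6  0.5  0.4] open 0.0
rot [ 0.1 -0.   0.1]
0 scene crop [[329. 184.]] top [[284.2 213. ]]
-0.3 scene crop [[342. 195.]] top [[278.8 212.7]]
-0.5 scene crop [[349. 203.]] top [[275.4 211.7]]
-0.628 scene crop [[351. 209.]] top [[273.3 210.7]]
-0.75 scene crop [[353. 215.]] top [[271.5 209.4]]
```

View pics/p4.png

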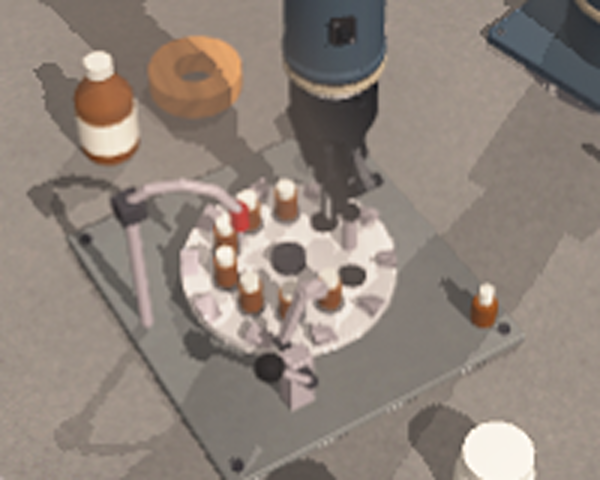

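The post cap is now at (350,211). The vial caps have moved about 0.8 of a station, for example (225,253)→(225,232) where a full step would reach (224,225). That puts the wheel near -0.5 rad, so I'll push about 7 mm more, then back off, lift and verify from the top.

```bash
python3 -m inch '[[3,0,0,0,0,0,1],[6,0,0,0,0,0,1],[7.5,0,0,0,0,0,1],[7.5,0,0,0,0,0,1],[7.5,0,0,0,0,0,1],[7.5,0,0,0,0,0,1]]'; python3 to.py;  python3 -m inch '[[-10,0,0,0,0,0,1],[-24,0,0,0,0,0,1],[-24,0,-30,0,0,0,1],[-24,-10,-65,0,0,0,1],[-24,-20,-95,0,0,0,1],[-24,-20,-105,0,0,0,1],[-10,-20,-105,0,0,0,1],[30,-20,-105,0,0,0,1],[70,-20,-105,0,0,0,1],[110,-20,-105,0,0,0,1],[150,-20,-105,0,0,0,1],[190,-20,-105,0,0,0,1]]';python3 to.py "(-70,195,175)" "(150,195,175)" "(150,139,175)"
python3 - <<'E'
from cell import ctrl
import cv2,numpy as np
s=ctrl.capture("scene");t=ctrl.capture("top")
cv2.imwrite("pics/p5.png",np.hstack([cv2.resize(t["img"][140:260,220:320,::-1],(400,480),interpolation=cv2.INTER_CUBIC),cv2.resize(s["img"][160:280,195:295,::-1],(400,480),interpolation=cv2.INTER_CUBIC)]))
E
```

```text
time: 6.35
tcp_pos: [0.457, -0.0045, 0.0684]
orientation: [0.786, 0.619, -0.0, -0.0]
ft_force: [-0.8, -0.0, 1.1]
opening: -0.002
t 6.35 plate TCP [-57.3  -4.8  68.4] F plate [-0.8 -0.2  1.1] open -0.0
rot [-0. -0.  0.]
time: 7.35
tcp_pos: [0.4823, 0.1856, 0.1735]
orientation: [0.786, 0.618, -0.0, 0.0]
ft_force: [0.9, -0.3, -0.4]
opening: -0.001
t 7.35 plate TCP [-77.3 185.9 173.5] F plate [ 0.9 -0.1 -0.4] open -0.0
rot [-0.  0. -0.]
(-70,195,175) shift [ 9.  7. -2.]
(150,195,175) shift [  9. 227.  -2.]
(150,139,175) shift [-47. 227.  -2.]
```

View pics/p5.png

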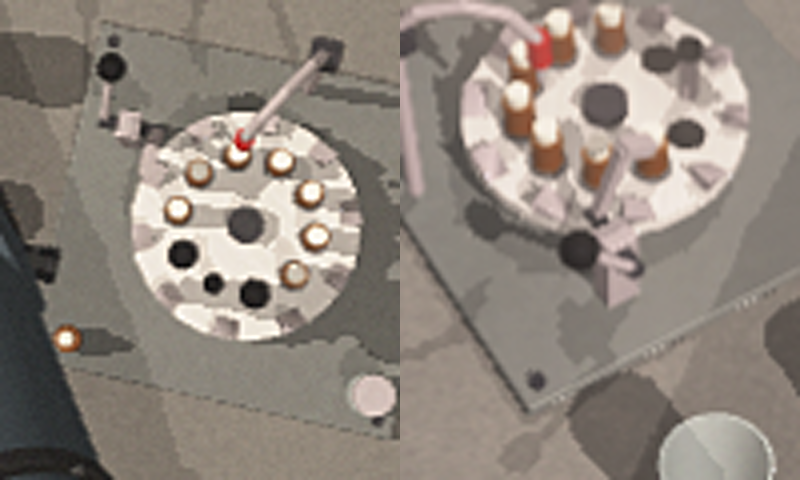

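The caps are within about 3 px (0.05 rad) of one full station and the pawl is still up. Next I'll go round to the ball's +x side.

```bash
python3 -m inch '[[9,30,0,0,0,0,1],[9,68,0,0,0,0,1],[9,106,0,0,0,0,1],[9,144,0,0,0,0,1],[9,182,0,0,0,0,1],[9,215,0,0,0,0,1],[0,227,0,0,0,0,1],[-25,227,0,0,0,0,1],[-46,227,0,0,0,0,1],[-46,227,0,0,0,0,1],[-46,227,35,0,0,0,1],[-46,227,50,0,0,0,1]]'; python3 to.py "(150,139,104)" "(122,139,104)" "(62,139,104)"
```

```text
time: 8.45
tcp_pos: [0.6908, 0.0849, 0.1214]
orientation: [0.786, 0.618, -0.001, -0.0]
ft_force: [-1.6, 0.6, -1.8]
opening: 0.002
t 8.45 plate TCP [149.  136.9 121.4] F plate [-1.7  0.2 -1.8] open 0.0
rot [-0.1  0.  -0.1]
(150,139,104) shift [ 2.  1. 17.]
(122,139,104) shift [  2. -27.  17.]
(62,139,104) shift [  2. -87.  18.]
```

```bash
python3 -m inch '[[2,0,17,0,0,0,1],[2,-18,17,0,0,0,1],[2,-28,17,0,0,0,1],[2,-36,17,0,0,0,1],[2,-44,17,0,0,0,1],[2,-52,17,0,0,0,1],[2,-60,17,0,0,0,1],[2,-68,17,0,0,0,1],[2,-76,17,0,0,0,1],[2,-84,17,0,0,0,1],[2,-88,17,0,0,0,1],[2,-88,17,0,0,0,1]]'; python3 to.py; python3 -m inch '[[0,15,0,0,0,0,1],[0,40,0,0,0,0,1],[0,70,-20,0,0,0,1],[20,85,-50,0,0,0,1],[55,85,-80,0,0,0,1],[90,85,-90,0,0,0,1],[120,85,-100,0,0,0,1],[120,85,-100,0,0,0,1],[120,85,-100,0,0,0,1],[120,85,-100,0,0,0,1]]';python3 to.py
python3 - <<'E'
from cell import ctrl
import cv2,numpy as np
s=ctrl.capture("scene");t=ctrl.capture("top")
cv2.imwrite("pics/p6.png",np.hstack([cv2.resize(t["img"][140:260,220:320,::-1],(400,480),interpolation=cv2.INTER_CUBIC),cv2.resize(s["img"][160:280,195:295,::-1],(400,480),interpolation=cv2.INTER_CUBIC)]))
E
```

```text
time: 9.45
tcp_pos: [0.6061, 0.1097, 0.1065]
orientation: [0.785, 0.619, -0.0, -0.0]
ft_force: [0.6, -0.0, 0.5]
opening: 0.004
t 9.45 plate TCP [ 60.8 141.2 106.5] F plate [0.6 0.1 0.5] open 0.0
rot [-0.  -0.   0.1]
time: 10.28
tcp_pos: [0.7178, 0.2051, 0.2058]
orientation: [0.786, 0.619, -0.001, 0.0]
ft_force: [-0.2, -0.9, -0.2]
opening: 0.006
t 10.28 plate TCP [147.  260.1 205.8] F plate [ 0.  -1.  -0.2] open 0.01
rot [-0.   0.1 -0. ]
```

View pics/p6.png

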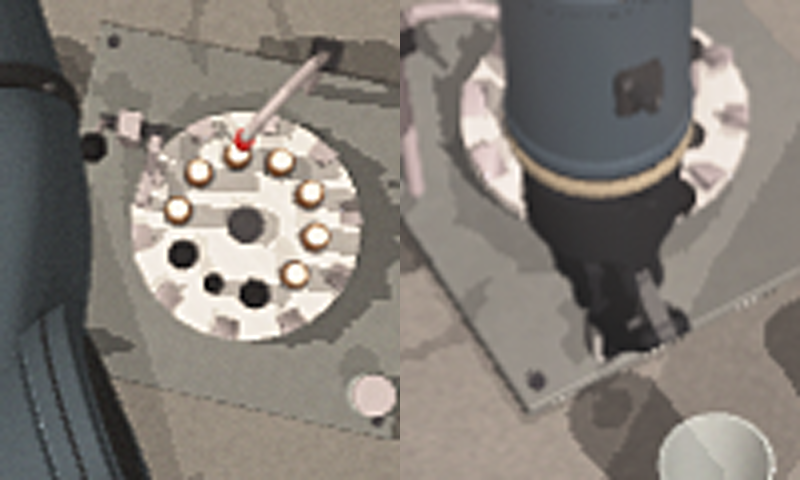

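The top view has the ball at (92,147), where it started, but the arm partly hides it. I'll move farther off and check the ball's centroid against the start.

```bash
python3 -m inch '[[30,0,-5,0,0,0,1],[65,0,-10,0,0,0,1],[100,0,-20,0,0,0,1],[130,-20,-20,0,0,0,1],[150,-50,-20,0,0,0,1],[170,-85,-20,0,0,0,1],[190,-120,-20,0,0,0,1],[200,-150,-20,0,0,0,1],[200,-150,-20,0,0,0,1],[200,-150,-20,0,0,0,1],[200,-150,-20,0,0,0,1]]';python3 to.py
python3 - <<'E'
from cell import ctrl
import cv2,numpy as np
s=ctrl.capture("scene");t=ctrl.capture("top")
def cen(im,u,r=6):
    x,y=map(int,u); g=cv2.cvtColor(im,cv2.COLOR_BGR2GRAY)[y-r:y+r+1,x-r:x+r+1]; m=g<55
    yy,xx=np.nonzero(m); return x-r+xx.mean(),y-r+yy.mean(),m.sum()
z=cv2.imread
t0=cv2.resize(z("pics/top0.png"),(512,384),interpolation=cv2.INTER_AREA);s0=cv2.resize(z("pics/scene0.png"),(512,384),interpolation=cv2.INTER_AREA)
t1=t["img"][:,:,::-1].copy();s1=s["img"][:,:,::-1].copy()
for a,b,u in((t0,t1,(243,177)),(s0,s1,(264,209))): print(cen(a,u),cen(b,u))
cv2.imwrite("pics/p7.png",np.hstack([cv2.resize(t1[140:260,220:320],(400,480),interpolation=cv2.INTER_CUBIC),cv2.resize(s1[140:280,195:295+17],(400,480),interpolation=cv2.INTER_CUBIC)]))
E
```

```text
time: 11.3
tcp_pos: [0.62, 0.4337, 0.2265]
orientation: [0.786, 0.618, -0.0, 0.001]
ft_force: [0.3, -1.1, -0.5]
opening: 0.001
t 11.3 plate TCP [ -1.7 459.4 226.5] F plate [ 0.5 -1.  -0.5] open 0.0
rot [ 0.1  0.1 -0.1]
(np.float64(242.7058823529412), np.float64(176.26470588235293), np.int64(34)) (np.float64(242.68421052631578), np.float64(176.1315789473684), np.int64(38))
(np.float64(262.47058823529414), np.float64(210.0), np.int64(17)) (np.float64(263.48), np.float64(209.8), np.int64(25))
```

View pics/p7.png

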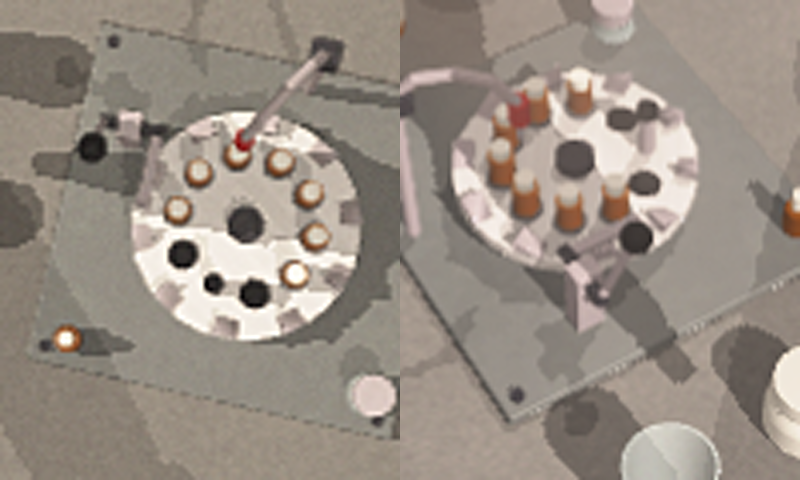

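The ball is back at its starting pixel in the top view, to within 0.2 px, so the pawl is fully down. The wheel is one notch back, the loose things stand where they did, and the arm is clear. I'm handing in.

```bash
python3 -c "
from cell import ctrl
print(ctrl.hand_in())"
```

```text
the job is handed in; nothing more can be done
None
```

The carousel is back by one notch with the pawl down in it, and the job is handed in. I pushed only, with shut fingers: the lever ball over toward +x, the post back one station, then the ball back again. It took about 11 s of the 58 s allowed.

**Pawl:** In the top view the ball returned to its starting pixel within 0.2 px (about 1 mm), so the pawl reads fully down. The scene view differed by about 1 px, with a poorer mask for the ball.

**Wheel:** The vial caps put it about 0.05 rad past one full station from its starting position. The fingertip position suggested about -0.60 rad. Both are inside the tolerance. My mid-push readings disagreed more, between -0.48 and -0.58 rad, so I pushed about 7 mm further.

**Loose things:** The vial and jar are at the same pixels as at the start in the top view. I saw no change in the others in the views I took, though I did not measure them again.

**Arm:** It finished about 0.3 m clear of the carousel, with only about 1 N of residual reading on the wrist. The hand-in gave no verdict.

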